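# Stop test, reset and hold the enabling handle of the tote lane

### The arm

A 7-joint arm with a two-finger parallel gripper is mounted at the origin on the work surface. World frame = base frame: x ahead of the robot, y to its left, z up, the work surface at z = 0. Lengths are in m, angles in rad, forces in N, time in s.
With the tool pointing down it reaches from about 0.4 to 0.875 m from the base axis. Payload 19.3 kg.
Tool frame: the origin (TCP) lies midway between the tips of the shut fingers; the grasp point (between the pads) lies bot.tcp_to_grasp behind it (bot.tcp_to_grasp is the distance from the TCP to the grasp point, in m); z points along the fingers, y is the line along which they close (so a half turn about z gives the same grasp; the last joint's range is limited). The gripper opens to 85 mm and grips with 20 to 120 N. Pads are 22 mm wide; open, the fingers measure 114 mm over their backs; the gripper's body (76 mm by 85 mm) begins 54 mm behind the grasp point. The pads swing forward as they close: fully open they stand 13 mm farther back than shut.
Start: joints at [1.069, 0.521, -0.036, 1.599, 0.021, 1.021, -0.113], TCP at [0.262, -0.568, 0.231] pointing down, gripper open.
Joint ranges: [-2.91, 2.91], [-0.3, 2.13], [-1.5, 1.42], [0.17, 2.43], [-1.26, 4.41], [0.16, 1.93], [-2.52, 2.52]. Speed limits (rad/s): [1.89, 1.89, 2.39, 2.39, 3.01, 3.01, 3.01].

### API

Orientations are given as [roll, pitch, yaw] about the fixed x, y, z axes, in that order (R = Rz(yaw) Ry(pitch) Rx(roll)).
In Python, from workcell import observe, imaging, bot gives the robot as it stands.
- The arm moves only by the tool send_rows, never from a script. Its argument "plan" is text: rows parted by semicolons, each of 7 numbers parted by spaces: the shift along the tool's x, y, z in m, then the turn, a rotation vector about the tool's x, y, z in degrees, then the finger opening in m, from 0 to 0.0854. In form: dx dy dz rx ry rz claw; .... A call has 1 to 10 rows; each row is the pose to reach, as a shift and turn from the pose commanded when the call began, along the tool's axes at that moment; what a row does not reach only later rows make up. A row lasts 1/12 s, in which the tool goes at most 41.7 mm and 7.16 degrees, less where a joint would pass 70% of its speed; a pose out of reach is approached as far as the arm can. A call with a gripper value outside its range is refused whole. The fingers move at their own pace and stop on an object; "grip_force" is the grip in N (left out, the last holds). Time passes only in rows, so rows that repeat a pose let the fingers close. It gives the time, the measured TCP pose, the force, the opening and the grip force at its end, in the units of the state.
- observe(): the state, without advancing time (a new reading comes with each control period).
- imaging.grab_frame(name): name is "scene" or "side" or "wrist"; returns a dict with "color" (420x560x3 uint8, red, green, blue), "fx", "fy", "cx", "cy" (pixels), "eye" and "orientation" of the camera in the world; the wrist camera has in their place "tool_from_camera" (4x4, takes a point from camera to tool coordinates, whose origin is the TCP and whose axes are the flange's). Camera axes: x right, y down, z forward; pixel columns grow to the right and rows downward; lengths in m; the calibration is good to about 2 mm. A picture is of the moment at which its call begins: read the wrist's pose just before it. There is no depth.
- bot.job_done(): hands the job in; it is judged then, once.
The state is a dict: "clock": time; "qpos": joint angles; "qd": joint speeds; "joint_efforts": joint torques, N m; "position": TCP position; "tool_rot": TCP orientation; "force": force on the tool from outside, world axes, zero at the start; "moment": the same for the moment, N m; "grip_width": finger opening in m; "finger_force": force on a finger pad.
Only numpy, scipy, OpenCV 4.12 (cv2) and the standard library are available. Lean on these libraries where they do the work, as an engineer would, in place of code of your own. Each camera call takes 0.05 s, during which the arm holds its last target. There are 200 camera calls.

### The job

Get the tote lane ready to run: test its stop by pressing the red mushroom button all the way down for a moment, let it come up, then turn its grip clockwise as far as it goes to reset it. Only after that push the black paddle of the spring-loaded enabling handle down until its orange pointer stands in the green band, never into the red, and keep it there: the program finishes while still holding the paddle down in the green. Leave everything else on the bench where it is.

Things in the scene. Friction and masses are not known exactly. Their poses are not given: they have to be found in the camera images.
- stop_box: stop station, fixed to the table: yellow box 100 x 100 mm, 60 mm high, carrying a red mushroom button on its middle; origin at the centre of its underside, z up. A black mark on its top at local -x shows where the white line on the grip points at stop_knob = 0; a green mark shows where it points when reset (stop_knob = 1.25).
- stop_grip (a point): centre of the top face of the red grip bar that stands on the mushroom, about 116 mm above the table. The bar is 38 mm long along this point's x, 14 mm thick along its y, and stands 28 mm tall above a round red head 44 mm across. A white line on the bar's top points to the point's -x. It sinks and turns with the button.
- stop_push (a joint): travel of the mushroom in m: 0 up, 0.008 fully down (a hard stop). A spring lifts it again when let go; it takes about 4 N to start and 10 N to push fully down.
- stop_knob (a joint): turn of the mushroom's grip in rad about the vertical: grows clockwise seen from above, from 0 to a hard stop at 1.25 (reset); it stays where it is left (friction about 0.04 N m). The start is somewhere between 0 and 0.25.
- handle_unit: enabling handle stand, fixed to the table: white base plate 100 x 230 mm (local x, y), 12 mm thick; origin at the centre of its underside, z up. Two dark cheeks, 110 mm high above the table, stand at local y -80 mm and carry the handle's pivot (axis along local x, 95 mm above the table). At local y +94 mm, x -26 mm stands a thin scale plate 115 mm high, 34 mm wide along local y, its bands white above, green in the middle, red below.
- handle_pad (a point): centre of the upper face of the black paddle, 36 mm (local x) x 60 mm (local y), 18 mm thick, at the end of the handle, 120 mm from the pivot towards local +y of the stand; its height is 104 mm above the table when let go, and it sinks by about 120 mm x sin(joint handle). It tilts with the handle. Best pushed straight down here from above.
- handle (a joint): swing of the handle in rad: 0 let go (up), grows as the paddle is pushed down, 0.45 at the bottom stop. A spring pushes it back: about 3 N at the paddle to start, 9 N in the middle of the green band, 14 N at the bottom. The orange pointer at its end is on white below 0.18, on green from 0.18 to 0.30 (paddle 21 to 35 mm below its let-go height), on red above 0.30.
- tape: bystander, loose: roll of brown tape lying flat, 70 mm across, 30 mm high; origin at the centre of its underside
- scanner: bystander, loose: grey and black hand scanner lying flat, about 155 x 40 mm, 35 mm high, from local x -105 to +50 mm; origin on its underside
- cutter: bystander, loose: orange safety cutter lying flat, 130 x 22 mm, 16 mm high; origin at the centre of its underside
- parts_bin: bystander, loose: open blue plastic bin, 150 x 200 mm, 75 mm high; origin at the centre of its underside
- mug: bystander, loose: white mug, 80 mm across, 95 mm high, its ear at local +y; origin at the centre of its underside
- carton: bystander, loose: closed cardboard carton, 120 x 120 mm, 70 mm high; origin at the centre of its underside
- can: bystander, loose: upright can with blue label, 60 mm across, 110 mm high; origin at the centre of its underside

How it is judged:
On the way, in this order (a step that is already met when the one before it is completed fails the run):
1. the red mushroom is pressed fully down (value of joint stop_push above 0.006 m), for 0.15 s.
2. the mushroom is up again and its grip is turned clockwise to the reset stop (value of joint stop_push below 0.002 m and value of joint stop_knob above 1.05 rad), for 0.2 s.
3. the enabling handle is pushed into the green band (value of joint handle between 0.175 and 0.305 rad), for 0.3 s.
At the end, for the whole second after the job is handed in: The robot holds the enabling handle still in the green (joint 0.175 to 0.305 rad, under 0.05 rad/s, pushed with over 4 N), the mushroom is up (under 2 mm down) with its grip turned to reset (over 1.05 rad), and every bystander is within 30 mm of where it stood (all of step 2 and all of step 3 and contact force between any of the fingers, the arm and handle above 4 N and velocity of joint handle between -0.05 and 0.05 rad/s and distance of each of tape, scanner, cutter, parts_bin, mug, carton, can from where it was at the start of the episode below 0.03 m); the arm keeps its last pose, push and grip.
It fails at once if the enabling handle is pushed into the red (joint handle above 0.32) (value of joint handle above 0.32 rad).
It fails at once if the enabling handle is pushed (above 0.1 rad) before the stop is reset (value of joint handle above 0.1 rad and value of joint stop_knob below 1.05 rad).
It fails at once if a bystander is shoved more than 30 mm or knocked over (distance of any of tape, scanner, cutter, parts_bin, mug, carton, can from where it was at the start of the episode above 0.03 m or angle between any of tape, scanner, cutter, parts_bin, mug, carton, can's own z axis and vertical above 0.5 rad).
It also fails if it takes over 59 s, if anything falls off the work surface, if the arm or the gripper's body presses on something with over 40 N, if the wrist force passes 120 N, or if a joint passes its speed limit or range.

## Working session

There is one attempt and no reset: what is moved stays moved. The work goes in short steps, Python scripts to look and compute and a tool call to move; the robot and the scene stay as the last step left them, time stands still between calls to the robot, and variables do not carry over. Pictures are saved under pics/ and viewed, at most 10 in all, crops included, and the job is handed in when it is done.

Besides the shell and the picture viewer there is one more tool, called by a JSON object that holds its "api" and its "payload". send_rows: Moves the arm, as the interface text tells. Its arguments: {"type":"object","properties":{"plan":{"type":"string"},"grip_force":{"type":"number"}},"required":["plan"]}

```bash
mkdir -p pics; ls
python3 - <<'E'
from workcell import observe, imaging, bot
import cv2
s=observe();print({k:s[k] for k in("clock","position","tool_rot","force","grip_width")},bot.tcp_to_grasp)
for n in("scene","side"):
    f=imaging.grab_frame(n);cv2.imwrite(f"pics/{n}0.png",f["color"][:,:,::-1]);print(n,f["fx"],f["cx"],f["cy"],f["eye"],f["orientation"])
E
```

```text
pics
{'clock': 0.0, 'position': array([ 0.26138588, -0.56735509,  0.23072333]), 'tool_rot': array([-3.14048942e+00,  9.01127709e-05,  4.31776104e-01]), 'force': array([-0.19631077, -0.3122748 , -0.76758591]), 'grip_width': 0.08507206818991331} 0.0187
scene 526.5222940123679 278.981336030665 207.9432269521996 [1.39542882 1.27462372 1.09123506] [-2.14750614 -0.0184123   2.57289591]
side 469.1990489125401 279.03628350472155 204.12997913088194 [-0.07578252  0.79057761  1.12781904] [-2.3609538   0.00367128 -2.47802692]
```

View pics/scene0.png

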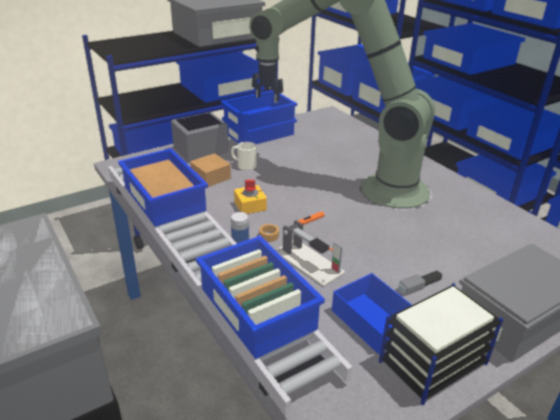

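View pics/side0.png

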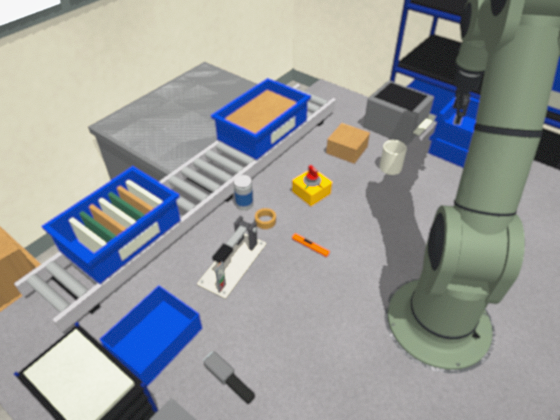

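The scene view shows the red grip at about (250,186) on the yellow box and the paddle at (319,244). In the side view they are at (312,174) and (222,253). Next I'll triangulate both and make a zoomed crop.

```bash
cat > h.py <<'E'
import numpy as np, cv2
from scipy.spatial.transform import Rotation as Ro
from workcell import observe, imaging, bot
def cam(n):
    s=observe(); f=imaging.grab_frame(n)
    if n=="wrist":
        T=np.array(f["tool_from_camera"]); Rt=Ro.from_euler("xyz",s["tool_rot"]).as_matrix()
        f["R"]=Rt@T[:3,:3]; f["eye"]=Rt@T[:3,3]+s["position"]
    else: f["R"]=Ro.from_euler("xyz",f["orientation"]).as_matrix(); f["eye"]=np.array(f["eye"])
    return f
def ray(f,u,v): return f["R"]@np.array([(u-f["cx"])/f["fx"],(v-f["cy"])/f["fy"],1])
def plane(f,uv,z):
    d=ray(f,*uv); return f["eye"]+d*(z-f["eye"][2])/d[2]
def tri(f,a,g,b):
    d,e=ray(f,*a),ray(g,*b); t=np.linalg.lstsq(np.c_[d,-e],g["eye"]-f["eye"],rcond=None)[0]
    p,q=f["eye"]+t[0]*d,g["eye"]+t[1]*e; return (p+q)/2,np.linalg.norm(p-q)
def proj(f,p):
    c=f["R"].T@(np.array(p)-f["eye"]); return np.array([f["cx"]+f["fx"]*c[0]/c[2],f["cy"]+f["fy"]*c[1]/c[2]])
def blobs(f,lo,hi,amin=10):
    hsv=cv2.cvtColor(f["color"],cv2.COLOR_RGB2HSV); m=cv2.inRange(hsv,lo,hi)
    n,l,st,c=cv2.connectedComponentsWithStats(m); return m,[(st[i,4],c[i].round(1),st[i,:4]) for i in range(1,n) if st[i,4]>=amin]
E
python3 - <<'E'
from h import *
a,b=cam("scene"),cam("side")
for f in(a,b):
    for nm,lo,hi in(("red",(0,170,90),(5,255,255)),("red2",(174,170,90),(180,255,255)),("yel",(20,150,120),(28,255,255))):print(nm,[ (int(x),list(c)) for x,c,_ in blobs(f,lo,hi)[1]])
print(tri(a,(250,186),b,(312,172)),tri(a,(319,244),b,(222,253)))
def crop(f,x,y,w=85,h=75): return cv2.resize(f["color"][y:y+h,x:x+w,::-1],None,fx=4.6,fy=4.6,interpolation=cv2.INTER_CUBIC)
A=np.hstack([crop(a,270,210),crop(b,190,215)]);cv2.imwrite("pics/c1.png",A)
print(A.shape)
E
```

```text
red [(18, [np.float64(250.3), np.float64(187.9)])]
red2 []
yel [(458, [np.float64(250.9), np.float64(200.6)])]
red [(83, [np.float64(311.7), np.float64(173.7)])]
red2 []
yel [(728, [np.float64(311.4), np.float64(189.1)])]
(array([ 0.5630037 , -0.19707613,  0.09192997]), np.float64(0.006581987469687359)) (array([0.56267117, 0.23912315, 0.09916007]), np.float64(0.0011313393705799724))
(345, 782, 3)
```

View pics/c1.png

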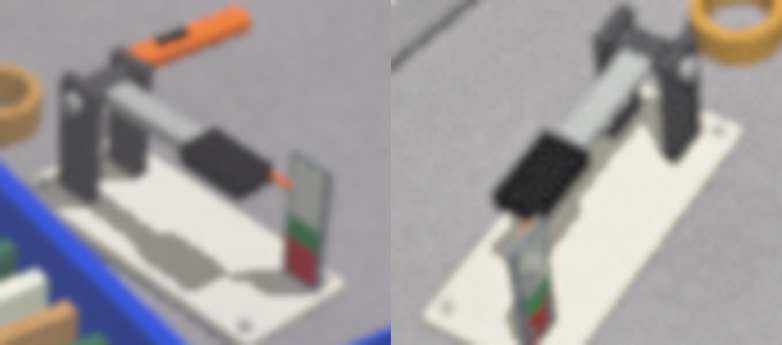

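The crop shows the handle running from the cheeks at scene (285,235) to the paddle at (319,244), with the pointer on white. Both triangulated points are near the given heights. I'll check the wrist camera and work out the rows for a view above the stop.

```bash
cat >> h.py <<'E'
def rel(p,yaw,s=None):
    "shift (m) and rotation vector (deg) in tool axes to reach p, tool down with yaw"
    s=s or observe(); R=Ro.from_euler("xyz",s["tool_rot"])
    return np.round(R.inv().apply(np.array(p)-s["position"]),4),np.round((R.inv()*Ro.from_euler("xyz",[np.pi,0,yaw])).as_rotvec(degrees=True),2)
E
python3 - <<'E'
from h import *
w=cam("wrist");print(w["fx"],w["cx"],w["cy"],np.round(w["tool_from_camera"],3))
a,b=cam("scene"),cam("side")
for n,u,v,z in(("mug",312+80,155,.05),("can",243,190,.055),("carton",347,142,.035),("tape",265,218,.015),("stop",311.4,187,.05),("plateR",266.3,242.8,.012),("plateL",197,284.1,.012)):print(n,plane(b,(u,v),z).round(3))
print("sc",plane(a,(345,272),.012).round(3),plane(a,(323.3,285),.012).round(3))
print(rel([.50,-.23,.33],.43))
E
```

```text
299.62635905780627 278.9674865040002 214.6703562016535 [[-0.    -0.964 -0.264  0.067]
 [ 1.    -0.     0.     0.   ]
 [-0.    -0.264  0.964 -0.143]
 [ 0.     0.     0.     1.   ]]
mug [ 0.417 -0.494  0.05 ]
can [ 0.717 -0.023  0.055]
carton [ 0.595 -0.477  0.035]
tape [0.603 0.003 0.015]
stop [ 0.549 -0.178  0.05 ]
plateR [0.536 0.079 0.012]
plateL [0.595 0.321 0.012]
sc [0.506 0.31  0.012] [0.602 0.324 0.012]
(array([ 0.3579, -0.2068, -0.0988]), array([-0.02,  0.  ,  0.1 ]))
```

{"api": "send_rows", "payload": {"plan": "0.036 -0.02 -0.02 0 0 0 0.085; 0.072 -0.04 -0.04 0 0 0 0.085; 0.108 -0.06 -0.06 0 0 0 0.085; 0.144 -0.08 -0.08 0 0 0 0.085; 0.18 -0.1 -0.099 0 0 0 0.085; 0.216 -0.12 -0.099 0 0 0 0.085; 0.252 -0.14 -0.099 0 0 0 0.085; 0.288 -0.165 -0.099 0 0 0 0.085; 0.324 -0.19 -0.099 0 0 0 0.085; 0.358 -0.207 -0.099 0 0 0 0.085"}}

```text
clock: 1.18
position: [0.4898, -0.2426, 0.3307]
tool_rot: [3.141, -0.0, 0.432]
force: [1.0, -0.4, 0.1]
grip_width: 0.0851
finger_force: 0.0
```

{"api": "send_rows", "payload": {"plan": "0 0 0 0 0 0 0.085; 0 0 0 0 0 0 0.085; 0 0 0 0 0 0 0.085"}}

```text
clock: 1.43
position: [0.4892, -0.2449, 0.3302]
tool_rot: [3.141, 0.0, 0.432]
force: [-0.9, -0.9, -0.1]
grip_width: 0.0851
finger_force: 0.0
```

Run:
```python
from h import *
s=observe();print(s["clock"],s["position"].round(4),s["tool_rot"].round(4),s["qpos"].round(3))
w=cam("wrist")
for z in(.116,.088,.06):print(z,proj(w,[.563,-.197,z]))
I=w["color"][:,:,::-1];cv2.imwrite("pics/w1raw.png",I)
u,v=proj(w,[.556,-.19,.09]).astype(int);x,y=np.clip(u-90,0,380),np.clip(v-70,0,280)
print(x,y)
c=cv2.resize(I[y:y+140,x:x+180],None,fx=4,fy=4,interpolation=cv2.INTER_CUBIC);cv2.imwrite("pics/w1.png",c)
```

```text
1.4333 [ 0.4892 -0.2449  0.3302] [3.1415e+00 4.0000e-04 4.3180e-01] [ 0.494  0.308 -0.18   1.671  0.059  1.168 -0.84 ]
0.116 [267.57153669 114.4248196 ]
0.088 [268.39894798 115.75736894]
0.06 [269.11259782 116.90670499]
170 48
```

View pics/w1.png

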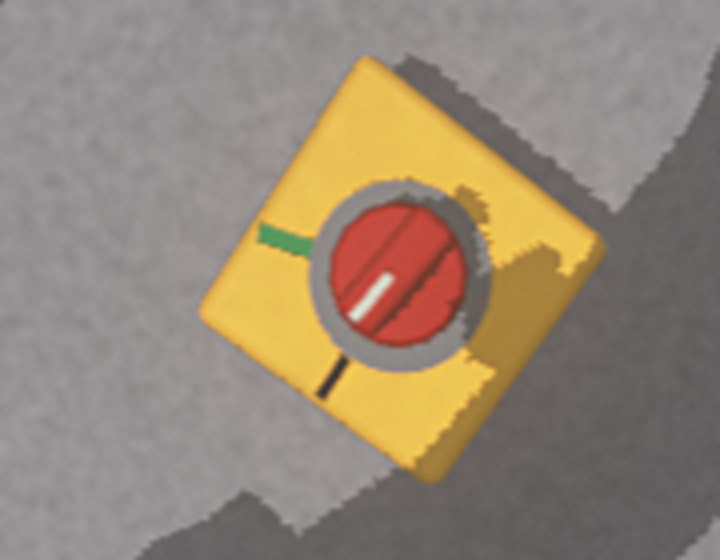

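The wrist crop shows the red head centred at about (398,272) in the crop, with the white line running from (388,275) to (355,318). The black mark is at (333,377) and the green at (285,241).

Run:
```python
from h import *
w=cam("wrist")
def P(u,v,z):return plane(w,(170+u/4,48+v/4),z)
m,b=blobs(w,(0,120,90),(8,255,255),200);print("red",b, plane(w,b[0][1],.095).round(4))
print("head/grip", P(398,274,.088).round(4),P(400,271,.116).round(4))
box=[P(u,v,.06) for u,v in((366,57),(606,246),(433,482),(202,313))]
print(np.mean(box,0).round(4),[np.linalg.norm(box[i]-box[i-1]).round(4) for i in range(4)])
ang=lambda p,q:np.degrees(np.arctan2(*(q-p)[1::-1])).round(1)
print("line",ang(P(388,275,.116),P(354,319,.116)),"edges",ang(P(418,210,.116),P(345,295,.116)),ang(P(458,245,.116),P(375,333,.116)))
c=np.mean(box,0);print("black",ang(c,P(333,377,.06)),"green",ang(c,P(285,241,.06)))
print("box ang",[ang(box[i],box[i-1]) for i in range(4)])
```

```text
red [(np.int32(898), array([269.1, 115.4]), array([252,  98,  34,  36], dtype=int32))] [ 0.5632 -0.1986  0.095 ]
head/grip [ 0.5625 -0.1992  0.088 ] [ 0.5626 -0.2007  0.116 ]
[ 0.5624 -0.1997  0.06  ] [np.float64(0.0948), np.float64(0.0955), np.float64(0.095), np.float64(0.0943)]
line 165.2 edges 162.1 159.9
black 167.9 green 97.3
box ang [np.float64(168.9), np.float64(78.7), np.float64(-11.7), np.float64(-101.4)]
```

Run:
```python
from h import *
print(rel([.5625,-.200,.17],np.radians(-18)))
```

```text
(array([ 0.0861, -0.0108,  0.1602]), array([2.000e-02, 1.000e-02, 4.264e+01]))
```

{"api": "send_rows", "payload": {"plan": "0.014 -0.002 0.025 0 0 6 0.085; 0.028 -0.004 0.05 0 0 12 0.085; 0.042 -0.006 0.075 0 0 18 0.085; 0.056 -0.008 0.1 0 0 24 0.085; 0.07 -0.01 0.125 0 0 30 0.085; 0.086 -0.011 0.145 0 0 36 0.085; 0.086 -0.011 0.16 0 0 42.5 0.085; 0.086 -0.011 0.16 0 0 42.5 0.085; 0.086 -0.011 0.16 0 0 42.5 0.085; 0.086 -0.011 0.16 0 0 42.5 0.085"}}

```text
clock: 2.37
position: [0.5628, -0.1997, 0.1714]
tool_rot: [3.141, -0.001, -0.308]
force: [0.5, -1.0, 0.4]
grip_width: 0.085
finger_force: 0.0
```

Run:
```python
from h import *
s=observe();print(s["clock"],s["position"].round(4),s["tool_rot"].round(4),s["qpos"].round(3),s["force"])
w=cam("wrist");print(blobs(w,(0,120,90),(8,255,255),200)[1])
print(proj(w,[.5625,-.2,.116]))
cv2.imwrite("pics/w2.png",w["color"][:,:,::-1])
print(rel([.5625,-.200,.093],np.radians(-18)))
```

```text
2.3667 [ 0.5628 -0.1997  0.1714] [ 3.1413e+00 -1.1000e-03 -3.0750e-01] [ 0.266  0.545 -0.034  1.734  0.024  0.862 -1.658] [ 0.46392787 -1.02815033  0.41643907]
[(np.int32(2230), array([277. , 221.7]), array([251, 195,  53,  63], dtype=int32))]
[279.69841068 233.22542445]
(array([-0.0004,  0.0004,  0.0786]), array([ 0.01, -0.09,  0.35]))
```

View pics/w2.png

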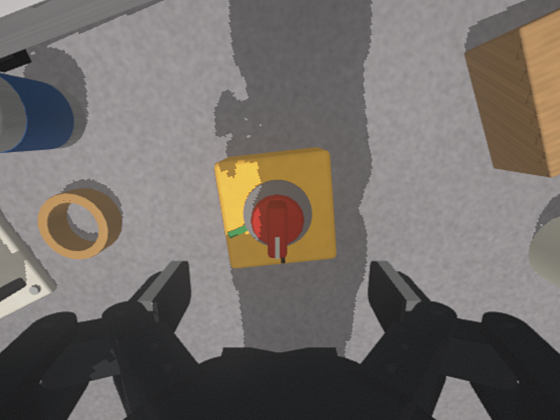

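The wrist view shows the bar at (277,232), aligned with the tool's x and about 1 mm off centre. Joint 7 would run out of range on the turn, so I'll grip with a half turn the other way.

{"api": "send_rows", "payload": {"plan": "0 0 0 0 0 -7 0.085; 0 0 0 0 0 -14 0.085; 0 0 0 0 0 -21 0.085; 0 0 0 0 0 -28 0.085; 0 0 0 0 0 -35 0.085; 0 0 0 0 0 -42 0.085; 0 0 0 0 0 -49 0.085; 0 0 0 0 0 -56 0.085; 0 0 0 0 0 -63 0.085; 0 0 0 0 0 -70 0.085"}}

```text
clock: 3.25
position: [0.563, -0.1997, 0.1718]
tool_rot: [3.139, -0.0, 0.919]
force: [-0.9, -0.4, 0.7]
grip_width: 0.0851
finger_force: 0.0
```

{"api": "send_rows", "payload": {"plan": "0 0 0 0 0 -7 0.085; 0 0 0 0 0 -14 0.085; 0 0 0 0 0 -21 0.085; 0 0 0 0 0 -28 0.085; 0 0 0 0 0 -35 0.085; 0 0 0 0 0 -42 0.085; 0 0 0 0 0 -49 0.085; 0 0 0 0 0 -56 0.085; 0 0 0 0 0 -63 0.085; 0 0 0 0 0 -70 0.085"}}

```text
clock: 4.08
position: [0.563, -0.1998, 0.1717]
tool_rot: [3.141, 0.002, 2.14]
force: [-0.4, -0.1, -0.7]
grip_width: 0.085
finger_force: 0.0
```

{"api": "send_rows", "payload": {"plan": "0 0 0 0 0 -7 0.085; 0 0 0 0 0 -14 0.085; 0 0 0 0 0 -21 0.085; 0 0 0 0 0 -28 0.085; 0 0 0 0 0 -35 0.085; 0 0 0 0 0 -40 0.085; 0 0 0 0 0 -40 0.085; 0 0 0 0 0 -40 0.085; 0 0 0 0 0 -40 0.085"}}

```text
clock: 4.83
position: [0.5629, -0.1992, 0.1709]
tool_rot: [-3.141, 0.001, 2.828]
force: [0.6, 0.3, -0.7]
grip_width: 0.0852
finger_force: 0.0
```

Run:
```python
from h import *
s=observe();print(s["clock"],s["position"].round(4),s["tool_rot"].round(4),s["qpos"].round(3),s["force"])
w=cam("wrist");m,b=blobs(w,(0,120,90),(8,255,255),200);print(b)
print(proj(w,[.5628,-.1988,.116]))
k=[x for x in np.argwhere(cv2.inRange(cv2.cvtColor(w["color"],cv2.COLOR_RGB2HSV),(0,0,130),(180,80,255))>0)]
x,y,ww,hh=b[0][2];q=np.array([p[::-1] for p in k if x<p[1]<x+ww and y<p[0]<y+hh]);print(len(q),q.mean(0) if len(q) else 0)
if len(q)>5:print(cv2.fitLine(q.astype(np.float32),cv2.DIST_L2,0,.01,.01).ravel())
print(rel([.5628,-.1988,.093],np.radians(162)))
```

```text
4.8333 [ 0.5629 -0.1992  0.1709] [-3.1410e+00  9.0000e-04  2.8284e+00] [ 0.781  0.665 -0.811  1.706  0.556  1.016  1.031] [ 0.56690175  0.26360024 -0.71807489]
[(np.int32(2209), array([280.3, 219.6]), array([254, 191,  53,  64], dtype=int32))]
[279.29568228 231.36857121]
448 [281.05580357 210.81696429]
[9.9999636e-01 2.7076150e-03 2.8105582e+02 2.1081697e+02]
(array([0.0002, 0.0002, 0.0778]), array([-0.03,  0.04,  0.09]))
```

{"api": "send_rows", "payload": {"plan": "0 0 0.02 0 0 0 0.085; 0 0 0.04 0 0 0 0.085; 0 0 0.06 0 0 0 0.085; 0 0 0.077 0 0 0 0.085; 0 0 0.077 0 0 0 0.085; 0 0 0.077 0 0 0 0.03; 0 0 0.077 0 0 0 0; 0 0 0.077 0 0 0 0; 0 0 0.077 0 0 0 0; 0 0 0.077 0 0 0 0", "grip_force": 40}}

```text
clock: 5.72
position: [0.5632, -0.1988, 0.094]
tool_rot: [-3.141, 0.001, 2.831]
force: [-0.6, 0.3, 0.3]
grip_width: 0.0253
finger_force: 0.0
```

{"api": "send_rows", "payload": {"plan": "0 0 0 0 0 0 0; 0 0 0 0 0 0 0; 0 0 0 0 0 0 0"}}

```text
clock: 5.97
position: [0.5632, -0.1984, 0.0936]
tool_rot: [3.141, 0.001, 2.832]
force: [1.4, 1.1, 4.0]
grip_width: 0.0133
finger_force: 42.5
```

Gripped at 13–14 mm opening. Next I press down.

{"api": "send_rows", "payload": {"plan": "0 0 0.003 0 0 0 0; 0 0 0.006 0 0 0 0; 0 0 0.009 0 0 0 0; 0 0 0.01 0 0 0 0; 0 0 0.01 0 0 0 0; 0 0 0.01 0 0 0 0; 0 0 0.01 0 0 0 0"}}

```text
clock: 6.55
position: [0.5638, -0.1984, 0.0853]
tool_rot: [-3.141, 0.002, 2.832]
force: [-8.0, 3.5, 37.2]
grip_width: 0.013
finger_force: 47.6
```

The tool sank 8.3 mm and the force reached 37 N, so the button is on its hard stop. I'll hold briefly, rise, and release so it springs up freely, then regrip.

{"api": "send_rows", "payload": {"plan": "0 0 0 0 0 0 0; 0 0 0 0 0 0 0; 0 0 -0.004 0 0 0 0; 0 0 -0.008 0 0 0 0; 0 0 -0.0105 0 0 0 0; 0 0 -0.0105 0 0 0 0.03; 0 0 -0.0105 0 0 0 0.03; 0 0 -0.0105 0 0 0 0.03; 0 0 -0.0105 0 0 0 0; 0 0 -0.0105 0 0 0 0"}}

```text
clock: 7.38
position: [0.5629, -0.1983, 0.0937]
tool_rot: [3.141, -0.0, 2.832]
force: [-1.1, -0.3, 3.1]
grip_width: 0.0131
finger_force: 42.0
```

{"api": "send_rows", "payload": {"plan": "0 0 0 0 0 0 0; 0 0 0 0 0 0 0; 0 0 0 0 0 0 0; 0 0 0 0 0 0 0"}}

```text
clock: 7.72
position: [0.5629, -0.1984, 0.0937]
tool_rot: [3.141, -0.0, 2.832]
force: [-0.5, 2.8, 1.3]
grip_width: 0.0132
finger_force: 41.7
```

{"api": "send_rows", "payload": {"plan": "0 0 0 0 0 6 0; 0 0 0 0 0 12 0; 0 0 0 0 0 18 0; 0 0 0 0 0 24 0; 0 0 0 0 0 30 0; 0 0 0 0 0 36 0; 0 0 0 0 0 42 0; 0 0 0 0 0 48 0; 0 0 0 0 0 52 0; 0 0 0 0 0 56 0"}}

```text
clock: 8.55
position: [0.5623, -0.1988, 0.0937]
tool_rot: [-3.14, 0.0, 1.85]
force: [-5.0, 0.5, 2.9]
grip_width: 0.0134
finger_force: 42.0
```

{"api": "send_rows", "payload": {"plan": "0 0 0 0 0 3 0; 0 0 0 0 0 6 0; 0 0 0 0 0 8 0; 0 0 0 0 0 8 0; 0 0 0 0 0 8 0"}}

```text
clock: 8.97
position: [0.5623, -0.1988, 0.0937]
tool_rot: [-3.14, 0.0, 1.716]
force: [-5.6, 1.4, 3.7]
grip_width: 0.0134
finger_force: 42.0
```

Run:
```python
from h import *
s=observe();print(s["clock"],s["position"].round(4),s["tool_rot"].round(4),s["qpos"].round(3),s["force"],s["moment"])
```

```text
8.9667 [ 0.5623 -0.1988  0.0937] [-3.1402e+00  2.0000e-04  1.7158e+00] [ 0.569  0.691 -0.481  1.766  0.428  0.791  0.022] [-5.59348515  1.38460976  3.70465488] [ 0.21180618  1.35041858 -0.04656107]
```

The grip points at 98.3° and the moment is still only friction level. I'll nudge it to the stop, then release and look.

{"api": "send_rows", "payload": {"plan": "0 0 0 0 0 2 0; 0 0 0 0 0 4 0; 0 0 0 0 0 5 0; 0 0 0 0 0 5 0; 0 0 0 0 0 5 0"}}

```text
clock: 9.38
position: [0.5623, -0.1987, 0.0936]
tool_rot: [-3.14, 0.0, 1.63]
force: [-6.0, -0.1, 2.7]
grip_width: 0.0131
finger_force: 46.7
```

Run:
```python
from h import *
s=observe();print(s["tool_rot"].round(4),s["moment"].round(2))
```

```text
[-3.1402e+00  3.0000e-04  1.6299e+00] [0.2  1.31 0.95]
```

{"api": "send_rows", "payload": {"plan": "0 0 0 0 0 0 0.085; 0 0 0 0 0 0 0.085; 0 0 0 0 0 0 0.085; 0 0 0 0 0 0 0.085; 0 0 0 0 0 0 0.085; 0 0 -0.03 0 0 0 0.085; 0 0 -0.06 0 0 0 0.085; 0 0 -0.09 0 0 0 0.085; 0 0 -0.12 0 0 0 0.085; 0 0 -0.15 0 0 0 0.085"}}

```text
clock: 10.22
position: [0.5627, -0.1985, 0.2453]
tool_rot: [3.141, -0.0, 1.628]
force: [-0.1, -1.0, 0.0]
grip_width: 0.0846
finger_force: 0.0
```

{"api": "send_rows", "payload": {"plan": "0 0 0 0 0 0 0.085; 0 0 0 0 0 0 0.085; 0 0 0 0 0 0 0.085"}}

```text
clock: 10.47
position: [0.5626, -0.1987, 0.2432]
tool_rot: [-3.141, 0.0, 1.627]
force: [-0.2, 0.0, 0.5]
grip_width: 0.0852
finger_force: 0.0
```

Run:
```python
from h import *
s=observe();print(s["clock"],s["position"].round(4),s["tool_rot"].round(4),s["qpos"].round(3),s["force"])
w=cam("wrist")
I=w["color"][:,:,::-1];u,v=proj(w,[.5625,-.199,.09]).astype(int);x,y=max(u-60,0),max(v-60,0);print(x,y)
cv2.imwrite("pics/w3.png",cv2.resize(I[y:y+120,x:x+120],None,fx=4,fy=4,interpolation=cv2.INTER_CUBIC))
```

```text
10.4667 [ 0.5626 -0.1987  0.2432] [-3.1411  0.      1.6272] [ 0.61   0.508 -0.533  1.645  0.286  1.068  0.049] [-0.20635299  0.04621245  0.48304287]
218 141
```

View pics/w3.png

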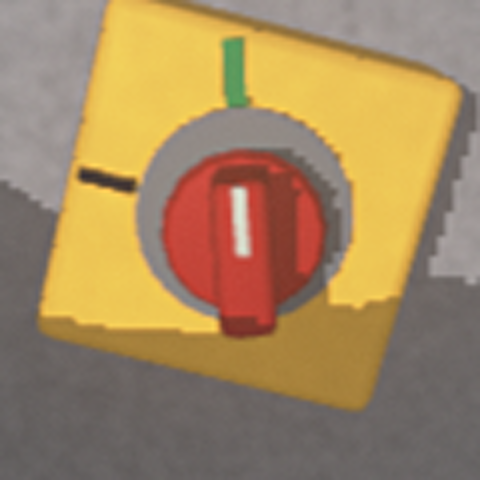

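The white line now points along the green mark (crop (240,215) and (233,70)), and the moment rose at the stop, so the reset is done. Next I move over to view the handle.

{"api": "send_rows", "payload": {"plan": "0.03 0 -0.01 0 0 0 0.04; 0.065 0 -0.02 0 0 0 0; 0.1 0 -0.03 0 0 0 0; 0.135 0 -0.04 0 0 0 0; 0.17 0 -0.05 0 0 0 0; 0.205 0 -0.06 0 0 0 0; 0.24 0 -0.06 0 0 0 0; 0.275 0 -0.06 0 0 0 0; 0.31 0 -0.06 0 0 0 0; 0.345 0 -0.06 0 0 0 0", "grip_force": 40}}

```text
clock: 11.35
position: [0.5427, 0.1473, 0.3027]
tool_rot: [-3.14, 0.0, 1.627]
force: [0.6, 0.9, 0.1]
grip_width: -0.0002
finger_force: 0.0
```

{"api": "send_rows", "payload": {"plan": "0.03 0 0 0 0 0 0; 0.05 0 0 0 0 0 0; 0.05 0 0 0 0 0 0; 0.05 0 0 0 0 0 0; 0.05 0 0 0 0 0 0"}}

```text
clock: 11.77
position: [0.5406, 0.1949, 0.3029]
tool_rot: [-3.14, 0.001, 1.627]
force: [0.1, 0.0, 0.0]
grip_width: -0.0003
finger_force: 0.0
```

Run:
```python
from h import *
s=observe();print(s["clock"],s["position"].round(4),s["tool_rot"].round(4),s["qpos"].round(3),s["force"],s["grip_width"])
w=cam("wrist")
I=w["color"][:,:,::-1];u,v=proj(w,[.563,.22,.05]).astype(int);x,y=np.clip(u-140,0,280),np.clip(v-130,0,160);print(x,y)
cv2.imwrite("pics/w4.png",cv2.resize(I[y:y+260,x:x+280],None,fx=2.3,fy=2.3,interpolation=cv2.INTER_CUBIC))
```

```text
11.7667 [0.5406 0.1949 0.3029] [-3.1403e+00  7.0000e-04  1.6269e+00] [ 0.016  0.435 -0.653  1.622  0.281  1.181 -0.643] [0.05554041 0.01793435 0.00402088] -0.0003187518529575992
156 36
```

View pics/w4.png

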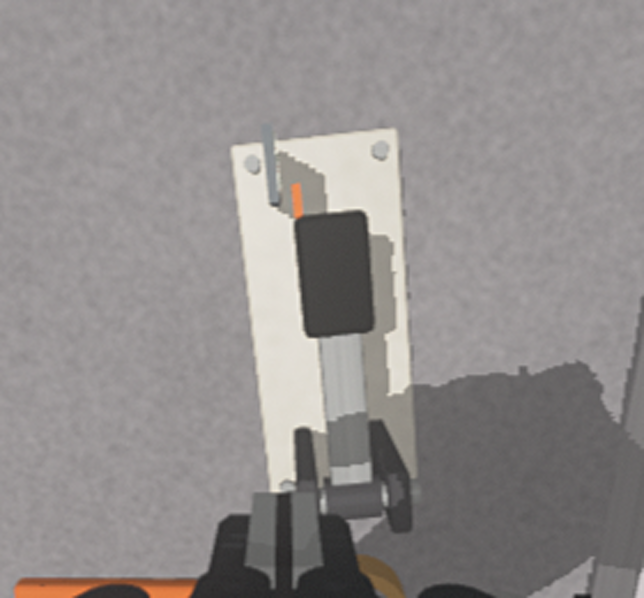

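The paddle's corners are at (296,217), (366,211), (373,331) and (306,337) in the crop. The pointer is at (297,200) and the scale edge at (270,165).

Run:
```python
from h import *
w=cam("wrist")
P=lambda u,v,z:plane(w,(156+u/2.3,36+v/2.3),z)
c=[P(u,v,.104) for u,v in((296,217),(366,211),(373,331),(306,337))]
p=np.mean(c,0);print(p.round(4),[np.linalg.norm(c[i]-c[i-1]).round(4) for i in range(4)])
a,b=P(232,147,.012),P(398,128,.012);print("plate end",a.round(4),b.round(4),np.linalg.norm(a-b))
n=np.array([b[1]-a[1],-(b[0]-a[0])]);n=n/np.linalg.norm(n);n*=np.sign(n[1])
print("from plate end:",((a+b)/2)[:2]-75*.001*n, "axis",np.degrees(np.arctan2(n[1],n[0])), "pad axis",np.degrees(np.arctan2(*(c[0]-c[3])[1::-1])),np.degrees(np.arctan2(*(c[1]-c[2])[1::-1])))
print(rel([p[0],p[1],.125],np.radians(97)))
```

```text
[0.5645 0.2374 0.104 ] [np.float64(0.0579), np.float64(0.0334), np.float64(0.0577), np.float64(0.0335)]
plate end [0.5052 0.3019 0.012 ] [0.602  0.3177 0.012 ] 0.09808023314202646
from plate end: [0.56572924 0.23578555] axis 99.27765760120529 pad axis 98.39729725186244 98.46379756713142
(array([0.0417, 0.0261, 0.1783]), array([-0.04,  0.03, -3.85]))
```

{"api": "send_rows", "payload": {"plan": "0.014 0.009 0.03 0 0 0 0; 0.028 0.018 0.06 0 0 0 0; 0.042 0.026 0.09 0 0 -3.8 0; 0.042 0.026 0.12 0 0 -3.8 0; 0.042 0.026 0.15 0 0 -3.8 0; 0.042 0.026 0.17 0 0 -3.8 0; 0.042 0.026 0.185 0 0 -3.8 0; 0.042 0.026 0.19 0 0 -3.8 0; 0.042 0.026 0.19 0 0 -3.8 0; 0.042 0.026 0.19 0 0 -3.8 0"}}

```text
clock: 12.7
position: [0.5646, 0.2388, 0.1145]
tool_rot: [3.141, -0.0, 1.693]
force: [0.5, 0.2, -0.4]
grip_width: -0.0002
finger_force: 0.0
```

{"api": "send_rows", "payload": {"plan": "0 0 0.004 0 0 0 0; 0 0 0.008 0 0 0 0; 0 0 0.012 0 0 0 0; 0 0 0.015 0 0 0 0; 0 0 0.018 0 0 0 0; 0 0 0.02 0 0 0 0; 0 0 0.02 0 0 0 0; 0 0 0.02 0 0 0 0"}}

```text
clock: 13.37
position: [0.5644, 0.2394, 0.094]
tool_rot: [3.141, -0.0, 1.694]
force: [3.1, 2.1, 5.2]
grip_width: -0.0002
finger_force: 2.4
```

The force of 5.2 N at 10 mm down matches the spring. I'll go on to 28 mm.

{"api": "send_rows", "payload": {"plan": "0 0 0.003 0 0 0 0; 0 0 0.006 0 0 0 0; 0 0 0.009 0 0 0 0; 0 0 0.012 0 0 0 0; 0 0 0.015 0 0 0 0; 0 0 0.018 0 0 0 0; 0 0 0.018 0 0 0 0; 0 0 0.018 0 0 0 0; 0 0 0.018 0 0 0 0; 0 0 0.018 0 0 0 0"}}

```text
clock: 14.2
position: [0.5646, 0.2384, 0.0762]
tool_rot: [3.141, 0.001, 1.693]
force: [2.5, -2.9, 9.2]
grip_width: 0.0
finger_force: 4.2
```

Run:
```python
from h import *
s=observe();print(s["clock"],s["position"].round(4),s["tool_rot"].round(4),s["qd"].round(3),s["force"],s["finger_force"])
w=cam("wrist")["color"][:,:,::-1]
a=cam("scene")["color"][:,:,::-1][205:290,270:370]
cv2.imwrite("pics/e.png",np.hstack([cv2.resize(a,(494,420),interpolation=cv2.INTER_CUBIC),w[:,130:430]]))
```

```text
14.2 [0.5646 0.2384 0.0762] [3.141e+00 1.100e-03 1.693e+00] [ 0.002 -0.002 -0.001  0.003 -0.     0.    -0.002] [ 2.52862732 -2.854704    9.19508374] 4.2122626304626465
```

View pics/e.png

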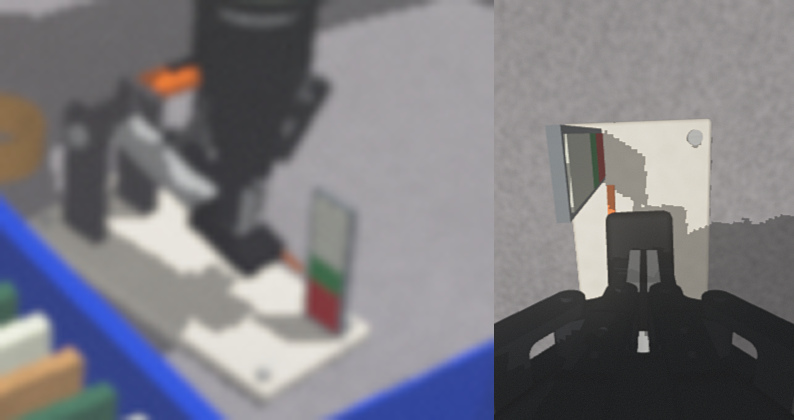

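The pointer stands level with the green band (left view, (290,262) beside green at (322,275)), and 9.2 N is mid-green. I'll hold briefly and hand in.

{"api": "send_rows", "payload": {"plan": "0 0 0 0 0 0 0; 0 0 0 0 0 0 0; 0 0 0 0 0 0 0; 0 0 0 0 0 0 0; 0 0 0 0 0 0 0"}}

```text
clock: 14.72
position: [0.5647, 0.2384, 0.0762]
tool_rot: [3.141, 0.001, 1.693]
force: [1.7, -2.4, 9.4]
grip_width: 0.0002
finger_force: 4.2
```

```bash
python3 -c "
from workcell import bot
print(bot.job_done())"
```

```text
the job is handed in; nothing more can be done
None
```

I pressed the stop fully down, let it up and turned it to its reset stop; the arm is holding the paddle down mid-green at about 9 N, and the job is handed in at 14.7 s, though the hand-in returned no verdict.

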